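# Mount and lock the display tray, then set out the jars

### The job

Get the market stall's display stand ready: clear the two clay-cup candles off the round wooden tray on to the cork mat, standing upright, and open the stand's lock (pull the red knob up, turn it until the steel finger has swung clear, push it fully back down). Turn the tray so that its three holes line up with the stand's three studs and seat it flat on the hub, then lock it the same way with the finger back over the tray's rim and the knob pushed fully home. Stand every blue lidded jar on the table upright on the tray, setting it down without dropping it, and leave the other wares where they are.

Things in the scene. Friction and masses are not known exactly. Their poses are not given: they have to be found in the camera images.
- stand: Display stand, fixed to the table. Origin at table level below the centre of its column, z up. Round steel foot of radius 75 mm, and an arm along its own -x to the lock pillar (28 mm thick, axis 135 mm from the column axis at the stand's x = -135 mm, y = 0). The lock knob stands on this pillar.
- lock_lift (a joint): How far the red lock knob is pulled up, m: 0 = fully home, 0.025 = fully out. Lifting takes about 4.5 N, pushing down 2 N (friction and weight): it stays where it is left, no spring.
- lock_turn (a joint): Turn of the lock knob about its vertical axis, rad, anticlockwise from above positive: 0 = locked (the steel finger points from the pillar to the column, over the tray's rim), 1.3 = open (finger swung clear of the tray). Stops at both ends; friction 0.04 N m. A fixed brass tooth halfway blocks the finger, so that it can turn only with the knob at least 0.016 m up, and goes fully home only within about 0.08 rad of either end.
- lock_grip (a point): Point on the knob's axis at the height to grip it, 117 mm above the table when home; rises and turns with the knob; x axis = direction in which the finger points, z up. The knob is a red upright bar 50 mm long (along x), 16 mm thick (along y), 34 mm high, its top 13 mm above this point and its bottom 21 mm below. The finger, 10 mm wide, reaches 55 mm from the axis with its underside 44 mm below this point; the tooth's top is at 88 mm over the table, 22 mm from the axis.
- hub_top (a point): Centre of the upper face of the aluminium hub (140 mm across), 50 mm above the table, on the stand's column axis; it does not turn. Three brass studs, 10 mm thick, 10.5 mm high with tapered tips, stand 50 mm from the centre at 0, 120 and 240 degrees from this point's x axis.
- tray: Round wooden tray, 200 mm across, floor 12 mm thick, rim 5 mm wide rising to 20 mm, 0.45 kg. Origin: centre of its underside, z up. Three 16 mm through holes, 50 mm from the centre at 0, 120 and 240 degrees from its x axis. Upright grip in the middle, 44 mm (along x) by 18 mm (along y), top 62 mm above the underside. Starts on the table, with the two candles on it. Seated, its underside lies on the hub.
- mat: Cork mat lying fixed on the table, 120 mm (its x) by 180 mm (its y), 4 mm thick. Origin: centre of its underside.
- candle1: Candle in a terracotta cup, filled with pale wax, 54 mm across, 64 mm tall, 0.2 kg. Origin: centre of its underside, z up. Starts on the tray's floor, one on either side of the tray's grip (at the tray's y = +-62 mm).
- candle2: Candle in a terracotta cup, filled with pale wax, 54 mm across, 64 mm tall, 0.2 kg. Origin: centre of its underside, z up. Starts on the tray's floor, one on either side of the tray's grip (at the tray's y = +-62 mm).
- jar1: Lidded ceramic jar, blue with a white band and a yellow lid, 54 mm across up to 54 mm height, lid brim 57 mm across there, small knob on top at 78 mm; 0.22 kg. Origin: centre of its underside, z up. Two to four of the jars 1 to 4 are present.
- jar2: Lidded ceramic jar, blue with a white band and a yellow lid, 54 mm across up to 54 mm height, lid brim 57 mm across there, small knob on top at 78 mm; 0.22 kg. Origin: centre of its underside, z up. Two to four of the jars 1 to 4 are present.
- jar3: Lidded ceramic jar, blue with a white band and a yellow lid, 54 mm across up to 54 mm height, lid brim 57 mm across there, small knob on top at 78 mm; 0.22 kg. Origin: centre of its underside, z up. Two to four of the jars 1 to 4 are present.
- jar4: Lidded ceramic jar, blue with a white band and a yellow lid, 54 mm across up to 54 mm height, lid brim 57 mm across there, small knob on top at 78 mm; 0.22 kg. Origin: centre of its underside, z up. Two to four of the jars 1 to 4 are present.
- green_cup: Bystander, to be left alone: green mug, 72 mm wide, 70 mm tall, handle at its +y. Origin: centre of its underside.
- white_cup: Bystander, to be left alone: white mug, 72 mm wide, 60 mm tall, handle at its +y. Origin: centre of its underside.
- brown_bowl: Bystander, to be left alone: brown bowl, 100 mm wide, 50 mm tall. Origin: centre of its underside.
- black_beaker: Bystander, to be left alone: black beaker, 64 mm wide, 80 mm tall. Origin: centre of its underside.
- red_plates: Bystander, to be left alone: stack of three red and orange saucers, 100 mm wide, 33 mm tall. Origin: centre of its underside.
- bud_vase: Bystander, to be left alone: red bud vase, 76 mm wide, 125 mm tall. Origin: centre of its underside.

How it is judged (in metres and radians):
On the way, in this order (a step that is already met when the one before it is completed fails the run):
1. the lock is open: finger swung clear (turn over 1.1 rad) and the knob pushed back home (within 4 mm) (value of joint lock_turn above 1.1 rad and value of joint lock_lift below 0.004 m), for 0.2 s.
2. the tray is seated flat on the hub, studs in its holes, with the lock still open (all of step 1 and horizontal distance between tray and hub_top below 0.007 m and z of tray in the frame of hub_top between -0.004 and 0.004 m and angle between tray's own z axis and vertical below 0.04 rad), for 0.2 s.
3. the lock is closed again over the seated tray (turn under 0.18 rad), knob home (within 4 mm) (value of joint lock_turn below 0.18 rad and value of joint lock_lift below 0.004 m and horizontal distance between tray and hub_top below 0.007 m and z of tray in the frame of hub_top between -0.004 and 0.004 m and angle between tray's own z axis and vertical below 0.04 rad), for 0.2 s.
At the end, for the whole second after the job is handed in: Knob locked (turn under 0.18 rad) and home (4 mm); tray within 7 mm of the hub centre, flat, fully down (4 mm); every jar upright and still on the tray floor, centre within 80 mm of the tray centre; both candles upright on the mat, centres 10 mm inside its edges (all of step 3 and horizontal distance between each of jar1, jar2, jar3, jar4 and tray below 0.08 m and z of jar1 in the frame of tray between 0.008 and 0.018 m and angle between each of jar1, jar2, jar3, jar4, candle1, candle2's own z axis and vertical below 0.1 rad and linear speed of each of jar1, jar2, jar3, jar4, candle1, candle2 below 0.02 m/s and z of jar2 in the frame of tray between 0.008 and 0.018 m and z of jar3 in the frame of tray between 0.008 and 0.018 m and z of jar4 in the frame of tray between 0.008 and 0.018 m and x of candle1 in the frame of mat between -0.05 and 0.05 m and y of candle1 in the frame of mat between -0.08 and 0.08 m and height (world z) of candle1 between 0 and 0.009 m and x of candle2 in the frame of mat between -0.05 and 0.05 m and y of candle2 in the frame of mat between -0.08 and 0.08 m and height (world z) of candle2 between 0 and 0.009 m); the robot touches nothing.
It fails at once if one of the other wares is moved more than 40 mm or knocked over (distance of any of green_cup, white_cup, brown_bowl, black_beaker, red_plates, bud_vase from where it was at the start of the episode above 0.04 m or angle between any of green_cup, white_cup, brown_bowl, black_beaker, red_plates, bud_vase's own z axis and vertical above 0.5 rad).
It fails at once if a jar is dropped on to the tray (let go more than about 1 cm above its floor) ((horizontal distance between jar1 and tray below 0.09 m and z of jar1 in the frame of tray above 0.016 m and linear speed of jar1 above 0.4 m/s and contact force between jar1 and the fingers below 0.05 N) or (horizontal distance between jar2 and tray below 0.09 m and z of jar2 in the frame of tray above 0.016 m and linear speed of jar2 above 0.4 m/s and contact force between jar2 and the fingers below 0.05 N) or (horizontal distance between jar3 and tray below 0.09 m and z of jar3 in the frame of tray above 0.016 m and linear speed of jar3 above 0.4 m/s and contact force between jar3 and the fingers below 0.05 N) or (horizontal distance between jar4 and tray below 0.09 m and z of jar4 in the frame of tray above 0.016 m and linear speed of jar4 above 0.4 m/s and contact force between jar4 and the fingers below 0.05 N)).
Of jar1, jar2, jar3, jar4 only 2 to 4 are there at a start; the rules pass over those that are not, and their reading is None.
At some moment in a run one of jar1, jar2, jar3, jar4 may be knocked a few centimetres aside while the robot is not near it.
It also fails if it takes over 210 s, if anything falls off the work surface, if the arm or the gripper's body presses on something with over 40 N, if the wrist force passes 120 N, or if a joint passes its speed limit or range.

### The arm

A 6-joint arm with a two-finger parallel gripper is mounted at the origin on the work surface. World frame = base frame: x ahead of the robot, y to its left, z up, the work surface at z = 0. Lengths are in mm, angles in rad, forces in N, time in s.
With the tool pointing down it reaches from about 350 to 775 mm from the base axis. Payload 7.3 kg.
Tool frame: the origin (TCP) lies at the very end of the fingers, on their centre line; the grasp point (between the pads) lies 19 mm behind it; x points along the fingers, z is the direction in which the jaws open and shut, and the axes are right-handed (so a half turn about x gives the same grasp; the last joint's range is limited). The gripper opens to 92 mm and grips with 3 to 60 N. Pads are 19 mm wide; open, the fingers measure 130 mm over their backs; the gripper's body (75 mm by 190 mm) begins 47 mm behind the grasp point.
Start: joints at [1.191, 0.342, 1.524, -0, 1.275, -0.146], TCP at [121.613, 510.74, 226.741] pointing down, gripper open.
Joint ranges: [-2.53, 2.53], [-0.77, 2.02], [0.04, 2.7], [-1, 4.14], [0.28, 2.66], [-3.11, 3.11]. Speed limits (rad/s): [2.57, 2.57, 3.14, 3.14, 3.14, 3.14].

### API

Orientations are given as [roll, pitch, yaw] about the fixed x, y, z axes, in that order (R = Rz(yaw) Ry(pitch) Rx(roll)).
In Python, from plant import * gives the robot as it stands.
- The arm moves only by the tool carry_out, never from a script. Its argument "rows" is a list of rows, each a list of 4 numbers: the shift along the world's x, y, z in mm, then the turn about the world's z in degrees. In form: [[x, y, z, twist], ...]. A call has 1 to 20 rows; each row is the pose to reach, as a shift and turn from the pose measured when the call began; what a row does not reach only later rows make up. A row lasts 1/12 s, in which the tool goes at most 41.7 mm and 7.16 degrees, less where a joint would pass 70% of its speed; a pose out of reach is approached as far as the arm can. A call with a gripper value outside its range is refused whole. "hand" is the finger opening in mm, from 0 to 91.8, set as the call begins (left out, the last holds). The fingers move at their own pace and stop on an object; the grip force is fixed at half the most. Time passes only in rows, so rows that repeat a pose let the fingers close. It gives the time, the measured TCP pose, the force and the opening at its end, in the units of the state.
- get_obs(): the state, without advancing time (a new reading comes with each control period).
- capture(name): name is "scene" or "top" or "wrist"; returns the picture (480x640x3 uint8, red, green, blue); there is no depth.
- camera_info(name): a dict with "camera_matrix" (3x3 intrinsics, pixels), "pose" (4x4, takes a point from camera to world coordinates); the wrist camera has in their place "mount" (4x4, takes a point from camera to tool coordinates, whose origin is the TCP and whose axes are the tool frame's). Camera axes: x right, y down, z forward; pixel columns grow to the right and rows downward; lengths in mm; the calibration is good to about 2 mm. A picture is of the moment at which its call begins: read the wrist's pose just before it. camera_info takes no time and is no camera call.
- close_job(): hands the job in, once; it reports no verdict.
The state is a dict: "time": time; "joint_positions": joint angles; "dq": joint speeds; "tau": joint torques, N m; "tool_pos": TCP position; "tcp_rot": TCP orientation; "contact_force": force on the tool from outside, world axes, zero at the start; "moment": the same for the moment, N m; "grip_width": finger opening in mm.
Only numpy, scipy, OpenCV 4.12 (cv2) and the standard library are available. Lean on these libraries where they do the work, as an engineer would, in place of code of your own. Each camera call takes 0.05 s, during which the arm holds its last target. There are 200 camera calls.

## Working session

There is one attempt and no reset: what is moved stays moved. The work goes in short steps, Python scripts to look and compute and a tool call to move; the robot and the scene stay as the last step left them, time stands still between calls to the robot, and variables do not carry over. Pictures are saved under pics/ and viewed, about 12 in all and at most 16, crops included, and the job is handed in when it is done.

Besides the shell and the picture viewer there is one more tool, called after "Call:" as name(argument=value, ...), one argument or row to a line, values as JSON. carry_out: Moves the arm, as the interface text tells. Its arguments: {"type":"object","properties":{"rows":{"type":"array"},"hand":{"type":"number"}},"required":["rows"]}

```bash
mkdir -p pics; ls
cat > h.py <<'E'
from plant import *
import numpy as np, cv2
def save(name, f):
    im=capture(name); cv2.imwrite('pics/'+f, im[:,:,::-1]); return im
def cam(name):
    c=camera_info(name); return np.array(c['camera_matrix']), np.array(c['pose'] if 'pose' in c else c['mount'])
def ray(K,T,u,v,z):
    d=T[:3,:3]@np.linalg.inv(K)@np.array([u,v,1.]); o=T[:3,3]; return o+d*(z-o[2])/d[2]
E
python3 - <<'E'
from h import *
o=get_obs(); print(o)
a=save('scene','s0.png'); b=save('top','t0.png')
for n in('scene','top','wrist'): K,T=cam(n); print(n,K.round(1).tolist(),T.round(3).tolist())
E
```

```text
pics
{'time': 0.0, 'joint_positions': array([ 1.19098891e+00,  3.42705023e-01,  1.52501186e+00,  1.77883749e-05,
        1.27538824e+00, -1.45990384e-01]), 'dq': array([ 0.00089112, -0.00130614, -0.00038747,  0.00168698, -0.00115146,
       -0.00083017]), 'tau': array([ 9.35678072e-04, -4.31246674e+01, -2.44225502e+01,  7.19845318e-02,
        5.58976515e-02, -1.40426769e-04]), 'tool_pos': array([121.45628871, 510.34531392, 226.055945  ]), 'tcp_rot': array([ 2.98435623,  1.56928376, -1.96185498]), 'contact_force': array([0.10761351, 1.52299578, 0.20660196]), 'moment': array([-0.01153996,  0.04833958, -0.00502841]), 'grip_width': 91.8485635396068}
scene [[500.4, 0.0, 318.2], [0.0, 500.4, 247.2], [0.0, 0.0, 1.0]] [[0.831, 0.295, -0.471, 1137.429], [0.556, -0.472, 0.684, -843.101], [-0.021, -0.83, -0.557, 804.724], [0.0, 0.0, 0.0, 1.0]]
top [[514.3, 0.0, 318.9], [0.0, 514.3, 250.8], [0.0, 0.0, 1.0]] [[0.003, -0.987, 0.16, 336.848], [-1.0, -0.002, 0.004, 28.291], [-0.004, -0.16, -0.987, 1199.653], [0.0, 0.0, 0.0, 1.0]]
wrist [[417.2, 0.0, 325.2], [0.0, 417.2, 239.8], [0.0, 0.0, 1.0]] [[-0.001, -0.289, 0.957, -157.353], [0.0, -0.957, -0.289, 77.917], [1.0, -0.0, 0.001, 0.423], [0.0, 0.0, 0.0, 1.0]]
```

View pics/t0.png

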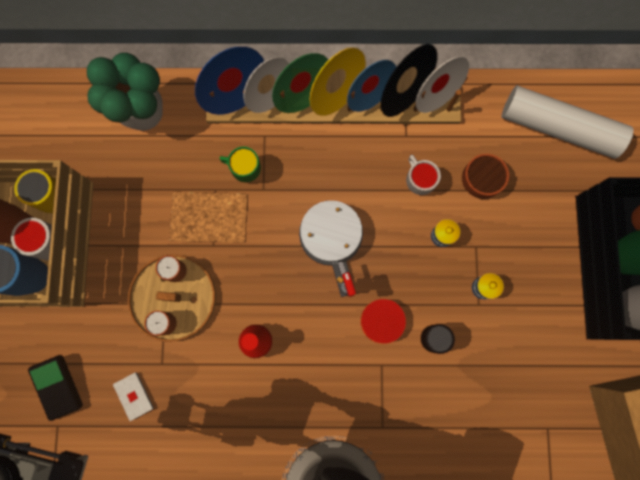

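View pics/s0.png

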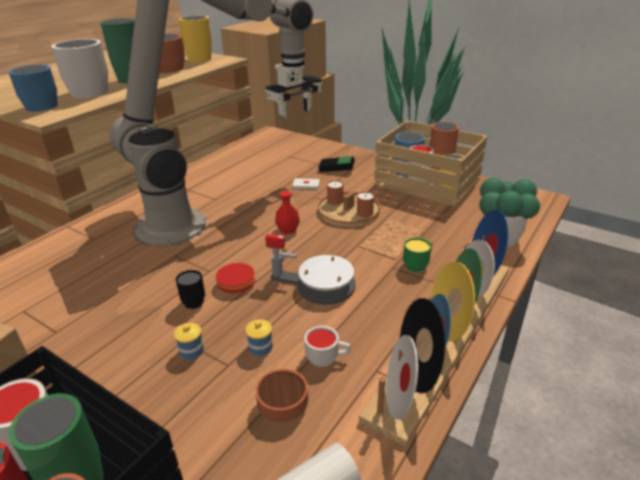

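The top view shows the hub at (331,232) and the knob at (346,284). The tray is at (172,298) with candles at (170,268) and (159,323), and the mat is around (208,217). There are only two jars, at (447,232) and (490,286). The scene view agrees.

```bash
cat > m.py <<'E'
from h import *
def top_measure(img):
    K,T=cam('top'); hsv=cv2.cvtColor(img,cv2.COLOR_RGB2HSV)
    def blobs(m,box,amin=40):
        x0,y0,x1,y1=box; mm=np.zeros_like(m); mm[y0:y1,x0:x1]=m[y0:y1,x0:x1]
        n,l,s,c=cv2.connectedComponentsWithStats(mm)
        return [(s[i,4],c[i],s[i,:4],(l==i)) for i in range(1,n) if s[i,4]>=amin]
    return K,T,hsv,blobs
E
python3 - <<'E'
from m import *
img=cv2.imread('pics/t0.png')[:,:,::-1].copy()
K,T,hsv,blobs=top_measure(img)
y=cv2.inRange(hsv,(20,150,120),(35,255,255))
print('jars');[print(a,c.round(1),ray(K,T,*c,62).round(1)) for a,c,s,_ in blobs(y,(400,190,560,330))]
w=cv2.inRange(hsv,(0,0,120),(179,80,255))
print('candles');[print(a,c.round(1),ray(K,T,*c,76).round(1)) for a,c,s,_ in blobs(w,(130,250,215,345),60)]
g=cv2.inRange(hsv,(0,0,110),(179,60,255))
for a,c,s,m in blobs(g,(290,190,370,270),500):
    h=cv2.convexHull(np.argwhere(m)[:,::-1].astype(np.int32)); e=cv2.fitEllipse(h); print('hub',a,e,ray(K,T,*e[0],50).round(1))
r=cv2.inRange(hsv,(0,180,100),(6,255,255))
for a,c,s,m in blobs(r,(330,250,360,302),30):
    q=cv2.minAreaRect(np.argwhere(m)[:,::-1].astype(np.float32)); print('knob',a,c,q,ray(K,T,*c,130).round(1),[ray(K,T,*p,130)[:2].round(1).tolist() for p in cv2.boxPoints(q)])
cv2.imwrite('pics/c0.png',np.hstack([cv2.resize(img[245:350,120:225,::-1],(400,400),interpolation=cv2.INTER_CUBIC),cv2.resize(img[190:310,280:400,::-1],(400,400),interpolation=cv2.INTER_CUBIC)]))
m=cv2.inRange(hsv,(8,80,60),(25,255,255))
# mat corners approx
print('mat',[ray(K,T,*p,4)[:2].round(1).tolist() for p in [(171,193),(247,193),(246,243),(169,242)]])
E
```

```text
jars
489 [447.  231.5] [ 565.7 -255.1   62. ]
527 [490.3 285.6] [ 443.7 -346.3   62. ]
candles
328 [167.3 267.1] [481.6 367.1  76. ]
348 [156.4 322.5] [360.6 384.7  76. ]
hub 2884 ((330.7373352050781, 230.80593872070312), (59.97206497192383, 61.813499450683594), 78.52214050292969) [569.2   6.4  50. ]
knob 155 [349.45806452 285.64516129] ((349.119384765625, 284.4060363769531), (22.51687240600586, 8.12639045715332), 73.61045837402344) [436.6 -31.  130. ] [[459.4, -15.6], [464.2, -32.0], [419.1, -44.9], [414.3, -28.6]]
mat [[670.3, 389.0], [670.6, 206.3], [548.7, 205.7], [550.7, 387.9]]
```

View pics/c0.png

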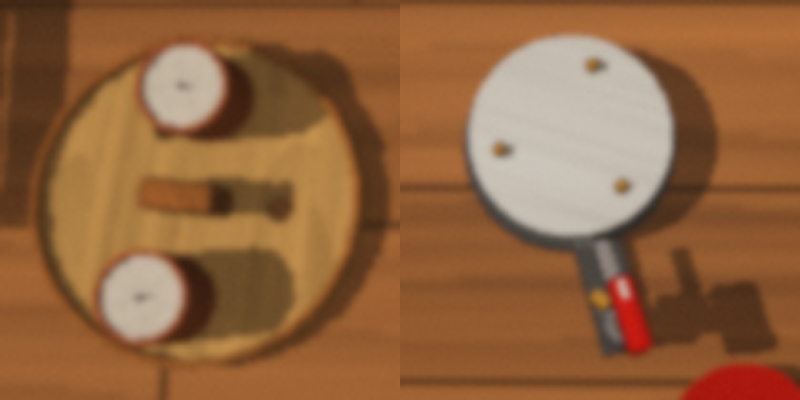

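The crop shows the finger pointing from the knob to the hub, so the stand is locked. The studs are at crop (592,66), (500,149) and (622,186). The tray's grip runs from (140,192) to (215,200), with a dark spot, possibly a hole, near (277,205).

```bash
cat >> h.py <<'E'
from scipy.spatial.transform import Rotation as Ro
def tool():
    o=get_obs(); R=Ro.from_euler('xyz',o['tcp_rot']).as_matrix(); T=np.eye(4); T[:3,:3]=R; T[:3,3]=o['tool_pos']; return T,o
def jaw(T): return np.degrees(np.arctan2(T[1,2],T[0,2]))
def wcam():
    T,o=tool(); K,M=cam('wrist'); return K,T@M
E
python3 - <<'E'
from h import *
T,o=tool(); print(T.round(3), jaw(T))
K,C=cam('top'); c=np.array([569.2,6.4])
for u,v in [(592,66),(500,149),(622,186)]:
    p=ray(K,C,280+(u-400)/3.333,190+v/3.333,60)[:2]-c; print(p.round(1),np.hypot(*p).round(1),np.degrees(np.arctan2(p[1],p[0])).round(1))
p=ray(K,C,120+277/3.81,245+205/3.81,12)[:2]-[421.1,375.9]; print('spot',p,np.degrees(np.arctan2(p[1],p[0])))
print('vase',ray(K,C,255,341,100),'cup',ray(K,C,244,163,70))
# x-range of yaw: print scene estimate of knob top
E
```

```text
[[-0.00000e+00 -9.73000e-01  2.32000e-01  1.21488e+02]
 [-1.00000e-03  2.32000e-01  9.73000e-01  5.10402e+02]
 [-1.00000e+00  0.00000e+00 -1.00000e-03  2.26146e+02]
 [ 0.00000e+00  0.00000e+00  0.00000e+00  1.00000e+00]] 76.6042004384358
[ 46.6 -15.5] 49.2 -18.4
[-11.1  47. ] 48.3 103.3
[-36.4 -35.5] 50.8 -135.7
spot [ -4.76425895 -51.72806758] -95.26221052543997
vase [322.04460612 167.14125978 100.        ] cup [722.99650891 205.16506848  70.        ]
```

Call:
carry_out(
  rows=[
    [318, -540, -30, -151],
    [318, -540, -30, -151],
    [318, -540, -30, -151],
    [318, -540, -30, -151],
    [318, -540, -30, -151],
    [318, -540, -30, -151],
    [318, -540, -30, -151],
    [318, -540, -30, -151],
    [318, -540, -30, -151],
    [318, -540, -30, -151],
    [318, -540, -30, -151],
    [318, -540, -30, -151],
    [318, -540, -30, -151],
    [318, -540, -30, -151],
    [318, -540, -30, -151],
    [318, -540, -30, -151],
    [318, -540, -30, -151],
    [318, -540, -30, -151],
    [318, -540, -30, -151],
    [318, -540, -30, -151],
  ],
  hand=50,
)

```text
time: 1.77
tool_pos: [439.2, -29.7, 195.7]
tcp_rot: [-2.892, 1.569, 2.222]
contact_force: [-0.0, -0.2, -0.3]
grip_width: 50.2
```

Run:
```python
from h import *
K,C=wcam(); T,o=tool(); np.savez('w1.npz',K=K,C=C); save('wrist','w1.png'); print(o['time'],o['tool_pos'],jaw(T),o['contact_force'])
```

```text
1.7667 [439.21749882 -29.74278854 195.7263529 ] -67.01928652410594 [-0.03880927 -0.18767731 -0.28002762]
```

View pics/w1.png

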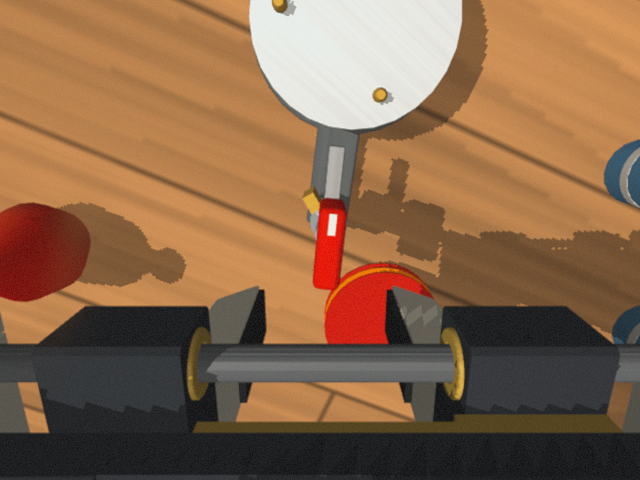

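The wrist picture shows the red knob from (332,200) to (326,288), studs at (280,4) and (380,95), and the hub above.

Run:
```python
from h import *
d=np.load('w1.npz'); K,C=d['K'],d['C']
img=cv2.imread('pics/w1.png')[:,:,::-1].copy(); hsv=cv2.cvtColor(img,cv2.COLOR_RGB2HSV)
m=cv2.inRange(hsv,(0,180,150),(5,255,255)); m[:, :308]=0; m[:,349:]=0; m[:195]=0; m[292:]=0
m=cv2.morphologyEx(m,cv2.MORPH_CLOSE,np.ones((25,25)))
n,l,s,c=cv2.connectedComponentsWithStats(m); i=1+np.argmax(s[1:,4])
q=cv2.minAreaRect(np.argwhere(l==i)[:,::-1].astype(np.float32)); print(q)
P=np.array([ray(K,C,*p,130)[:2] for p in cv2.boxPoints(q)]); print(P.round(1).tolist(),P.mean(0), [np.hypot(*(P[j]-P[j-1])).round(1) for j in range(4)],[np.degrees(np.arctan2(*(P[j]-P[j-1])[::-1])).round(1) for j in range(4)])
g=cv2.inRange(hsv,(0,0,150),(179,60,255)); g[130:]=0; g[:,:240]=0; g[:,470:]=0
ct=max(cv2.findContours(g,cv2.RETR_EXTERNAL,cv2.CHAIN_APPROX_NONE)[0],key=cv2.contourArea)[:,0]
ct=ct[(ct[:,1]>2)]; W=np.array([ray(K,C,*p,50)[:2] for p in ct])
from scipy.optimize import least_squares
f=least_squares(lambda x:np.hypot(*(W-x[:2]).T)-x[2],[569,6,70],loss='soft_l1'); print('hub',f.x)
for u,v in [(279,3),(380,95)]:
    p=ray(K,C,u,v,60)[:2]-f.x[:2]; print('stud',p,np.degrees(np.arctan2(p[1],p[0])))
```

```text
((330.5, 247.5), (87.0, 35.0), 90.0)
[[465.7, -10.9], [473.2, -28.4], [426.2, -49.2], [418.2, -30.5]] [445.83294181 -29.74977003] [np.float64(51.4), np.float64(19.1), np.float64(51.4), np.float64(20.3)] [np.float64(22.5), np.float64(-67.0), np.float64(-156.1), np.float64(113.1)]
hub [573.26018799   6.40267101  68.87386327]
stud [-11.92467737  47.74333019] 104.02364315302458
stud [-36.58443831 -33.6779915 ] -137.36872324731266
```

Call:
carry_out(
  rows=[
    [0, 0, 0, -7],
    [0, 0, 0, -7],
    [0, 0, 0, -7],
    [0, 0, 0, -7],
  ],
)

```text
time: 2.15
tool_pos: [439.2, -29.6, 195.7]
tcp_rot: [-2.831, 1.569, 2.157]
contact_force: [0.1, -0.0, 0.0]
grip_width: 50.3
```

Run:
```python
from h import *
from scipy.optimize import least_squares
K,C=wcam(); T,o=tool(); np.savez('w2.npz',K=K,C=C); img=save('wrist','w2.png'); print(o['time'],o['tool_pos'],jaw(T))
hsv=cv2.cvtColor(img,cv2.COLOR_RGB2HSV)
m=cv2.inRange(hsv,(0,180,60),(5,255,255)); 
n,l,s,c=cv2.connectedComponentsWithStats(m)
for i in range(1,n):
    if s[i,4]>300: print(s[i],c[i].round(1))
g=cv2.inRange(hsv,(0,0,150),(179,60,255)); g[140:]=0; g[:,:230]=0; g[:,490:]=0
ct=max(cv2.findContours(g,cv2.RETR_EXTERNAL,cv2.CHAIN_APPROX_NONE)[0],key=cv2.contourArea)[:,0]
ct=ct[(ct[:,1]>2)]; W=np.array([ray(K,C,*p,50)[:2] for p in ct])
f=least_squares(lambda x:np.hypot(*(W-x[:2]).T)-x[2],[569,6,70],loss='soft_l1'); print('hub',f.x)
cv2.imwrite('pics/c1.png',cv2.resize(img[150:310,230:430,::-1],(800,640))[:600])
```

```text
2.15 [439.16331143 -29.62571951 195.69061442] -74.19606459087659
[ 314  199  116   96 2369] [334.4 248.5]
[   0  239  101   96 6359] [ 42.1 288.1]
[ 338  265  116   79 4507] [382.7 300.8]
hub [572.62245458   5.69348196  68.10780659]
```

View pics/c1.png

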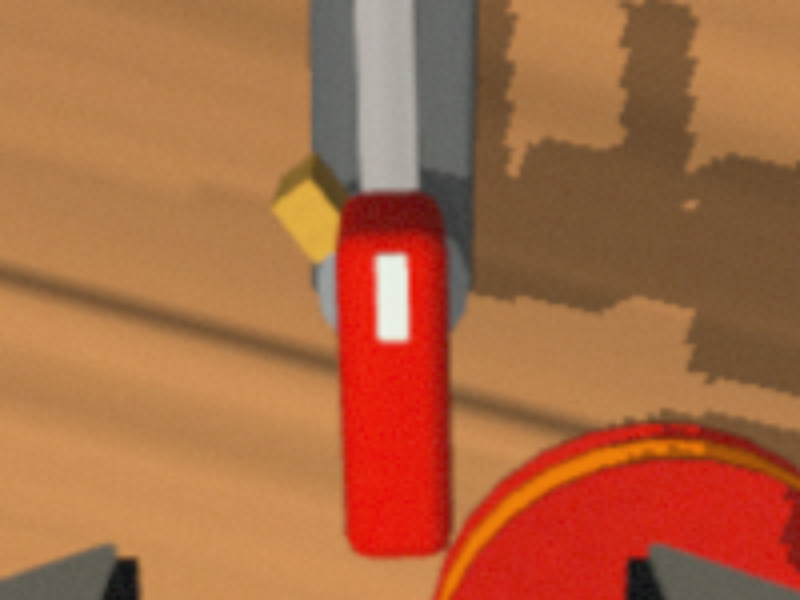

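The crop shows the knob's top face with corners near (340,238), (443,235), (348,555) and (447,553). It is square to the jaws.

Run:
```python
from h import *
d=np.load('w2.npz'); K,C=d['K'],d['C']
P=np.array([ray(K,C,230+u/4,150+v/4,130)[:2] for u,v in [(340,238),(443,235),(447,553),(348,555)]])
a=(P[0]+P[1])/2-(P[2]+P[3])/2
print(P.round(1).tolist(),P.mean(0),np.hypot(*a),np.degrees(np.arctan2(a[1],a[0])), np.hypot(*(P[0]-P[1])))
c=np.array([572.6,5.7])-P.mean(0); print(c,np.hypot(*c),np.degrees(np.arctan2(c[1],c[0])))
```

```text
[[465.1, -16.0], [469.4, -29.4], [424.4, -43.3], [420.2, -29.6]] [444.76778415 -29.57917729] 46.999319768996756 16.978464698061554 14.07584346276885
[127.83221585  35.27917729] 132.61106952000435 15.428457884095385
```

Call:
carry_out(
  rows=[
    [3, -1, 0, 0],
    [3, -1, -30, 0],
    [3, -1, -60, 0],
    [3, -1, -80, 0],
    [3, -1, -90, 0],
    [3, -1, -96, 0],
    [3, -1, -96, 0],
    [3, -1, -96, 0],
  ],
)

```text
time: 2.87
tool_pos: [442.6, -30.8, 100.1]
tcp_rot: [-3.059, 1.569, 1.929]
contact_force: [0.2, 0.5, 0.4]
grip_width: 49.9
```

Call:
carry_out(
  rows=[
    [0, 0, 0, 0],
    [0, 0, 0, 0],
    [0, 0, 0, 0],
    [0, 0, 0, 0],
    [0, 0, 0, 0],
    [0, 0, 0, 0],
    [0, 0, 0, 0],
    [0, 0, 0, 0],
    [0, 0, 0, 0],
    [0, 0, 0, 0],
  ],
  hand=0,
)

```text
time: 3.7
tool_pos: [442.7, -30.6, 100.2]
tcp_rot: [3.089, 1.569, 1.794]
contact_force: [-1.1, 2.6, 4.6]
grip_width: 15.8
```

Call:
carry_out(
  rows=[
    [0, 0, 6, 0],
    [0, 0, 12, 0],
    [0, 0, 18, 0],
    [0, 0, 22, 0],
    [0, 0, 22, 0],
    [0, 0, 22, 0],
  ],
)

```text
time: 4.2
tool_pos: [442.7, -30.6, 122.8]
tcp_rot: [2.797, 1.569, 1.502]
contact_force: [-0.7, 2.2, 0.8]
grip_width: 15.7
```

Call:
carry_out(
  rows=[
    [0, 0, 0, 5],
    [0, 0, 0, 10],
    [0, 0, 0, 15],
    [0, 0, 0, 20],
    [0, 0, 0, 25],
    [0, 0, 0, 30],
    [0, 0, 0, 35],
    [0, 0, 0, 40],
    [0, 0, 0, 45],
    [0, 0, 0, 50],
    [0, 0, 0, 55],
    [0, 0, 0, 60],
    [0, 0, 0, 65],
    [0, 0, 0, 70],
    [0, 0, 0, 73],
    [0, 0, 0, 75],
    [0, 0, 0, 75],
    [0, 0, 0, 75],
  ],
)

```text
time: 5.7
tool_pos: [443.3, -31.1, 122.9]
tcp_rot: [-1.776, 1.571, -1.764]
contact_force: [3.2, -3.8, -3.9]
grip_width: 15.7
```

Call:
carry_out(
  rows=[
    [0, 0, -6, 0],
    [0, 0, -12, 0],
    [0, 0, -18, 0],
    [0, 0, -22, 0],
    [0, 0, -24, 0],
    [0, 0, -24, 0],
    [0, 0, -24, 0],
  ],
)

```text
time: 6.28
tool_pos: [443.7, -31.3, 100.0]
tcp_rot: [-0.554, 1.569, -0.542]
contact_force: [-3.7, 0.0, 18.6]
grip_width: 16.2
```

Run:
```python
from h import *
T,o=tool(); print(o['time'],o['tool_pos'],jaw(T),o['contact_force'],o['moment'])
```

```text
6.2833 [443.66818808 -31.25280279 100.00931921] 0.685719129917363 [-3.66044880e+00  1.17414250e-02  1.85542262e+01] [-0.10729971  0.82097947 -0.47285911]
```

Call:
carry_out(
  rows=[
    [0, 0, 0, 0],
    [0, 0, 0, 0],
    [0, 0, 0, 0],
    [0, 0, 0, 0],
    [0, 0, 40, 0],
    [0, 0, 80, 0],
    [0, 0, 120, 0],
    [0, 0, 130, 0],
  ],
  hand=72,
)

```text
time: 6.95
tool_pos: [445.9, -31.7, 235.3]
tcp_rot: [-0.296, 1.561, -0.283]
contact_force: [0.6, -1.0, -0.3]
grip_width: 64.8
```

Call:
carry_out(
  rows=[
    [-39, 407, 0, 81],
    [-39, 407, 0, 81],
    [-39, 407, 0, 81],
    [-39, 407, 0, 81],
    [-39, 407, 0, 81],
    [-39, 407, 0, 81],
    [-39, 407, 0, 81],
    [-39, 407, 0, 81],
    [-39, 407, 0, 81],
    [-39, 407, 0, 81],
    [-39, 407, 0, 81],
    [-39, 407, 0, 81],
    [-39, 407, 0, 81],
    [-39, 407, 0, 81],
    [-39, 407, 0, 81],
  ],
)

```text
time: 8.2
tool_pos: [406.9, 375.0, 235.1]
tcp_rot: [-0.268, 1.561, 1.156]
contact_force: [-0.4, 0.3, -0.1]
grip_width: 72.2
```

Run:
```python
from h import *
K,C=wcam(); T,o=tool(); np.savez('w3.npz',K=K,C=C); save('wrist','w3.png'); print(o['time'],o['tool_pos'],jaw(T))
K2,C2=cam('top'); 
save('top','t1.png')
```

```text
8.2 [406.92325556 374.97841237 235.06418754] 81.60273876240994
```

View pics/w3.png

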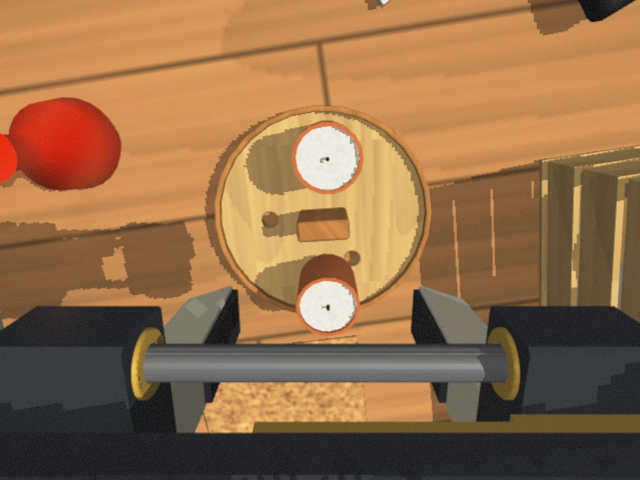

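The wrist view shows candles at (326,158) and (327,306), the grip at (324,224), and tray holes at (270,219) and (352,257).

Run:
```python
from h import *
d=np.load('w3.npz'); K,C=d['K'],d['C']
img=cv2.imread('pics/w3.png')[:,:,::-1].copy(); hsv=cv2.cvtColor(img,cv2.COLOR_RGB2HSV)
m=cv2.inRange(hsv,(0,0,170),(179,60,255)); m[:100]=0;m[345:]=0;m[:,:280]=0;m[:,380:]=0
m=cv2.morphologyEx(m,cv2.MORPH_CLOSE,np.ones((9,9)))
for c in cv2.findContours(m,cv2.RETR_EXTERNAL,cv2.CHAIN_APPROX_NONE)[0]:
    if cv2.contourArea(c)>500: e=cv2.fitEllipse(cv2.convexHull(c)); print('candle',np.round(e[0],1),ray(K,C,*e[0],76).round(1))
h=[ray(K,C,*p,12)[:2] for p in [(270,219),(352,257)]]; g=ray(K,C,323,220,62)[:2]
print('holes',h,'grip',g)
# tray centre: grip corners top
for p in [(302,209),(347,207),(349,235),(297,237)]: print(ray(K,C,*p,62)[:2].round(1))
```

```text
candle [327.1 305.8] [482.1 367.6  76. ]
candle [326.9 157.8] [361.8 385.   76. ]
holes [array([416.52354047, 324.01976784]), array([465.41221739, 395.26522723])] grip [412.28910575 374.62917477]
[400.7 359.2]
[404.5 395.4]
[428.1 394. ]
[423.4 351.3]
```

Call:
carry_out(
  rows=[
    [75, -7.5, 0, 0],
    [75, -7.5, -40, 0],
    [75, -7.5, -80, 0],
    [75, -7.5, -120, 0],
    [75, -7.5, -150, 0],
    [75, -7.5, -175, 0],
    [75, -7.5, -190, 0],
    [75, -7.5, -198, 0],
    [75, -7.5, -198, 0],
    [75, -7.5, -198, 0],
  ],
)

```text
time: 9.13
tool_pos: [482.6, 367.5, 38.0]
tcp_rot: [-0.335, 1.56, 1.089]
contact_force: [-0.1, 0.9, 0.8]
grip_width: 71.8
```

Call:
carry_out(
  rows=[
    [0, 0, 0, 0],
    [0, 0, 0, 0],
    [0, 0, 0, 0],
    [0, 0, 0, 0],
    [0, 0, 0, 0],
    [0, 0, 0, 0],
    [0, 0, 0, 0],
    [0, 0, 0, 0],
  ],
  hand=40,
)

```text
time: 9.8
tool_pos: [483.2, 367.7, 39.2]
tcp_rot: [-0.44, 1.559, 0.984]
contact_force: [-0.6, -0.3, 5.4]
grip_width: 53.7
```

Call:
carry_out(
  rows=[
    [0, 0, 30, 0],
    [0, 0, 65, 0],
    [30, 0, 70, -7],
    [60, -10, 70, -14],
    [90, -20, 70, -21],
    [130, -33, 70, -28],
    [130, -33, 70, -35],
    [130, -33, 70, -42],
    [130, -33, 70, -49],
    [130, -33, 70, -56],
    [130, -33, 70, -63],
    [130, -33, 70, -70],
    [130, -33, 70, -77],
    [130, -33, 50, -82],
    [130, -33, 25, -82],
    [130, -33, 8, -82],
    [130, -33, 0, -82],
    [130, -33, -5, -82],
    [130, -33, -7, -82],
    [130, -33, -7, -82],
  ],
)

```text
time: 11.47
tool_pos: [613.5, 334.9, 32.7]
tcp_rot: [-0.397, 1.558, -0.404]
contact_force: [-0.6, 0.1, -2.0]
grip_width: 53.5
```

Call:
carry_out(
  rows=[
    [0, 0, 0, 0],
    [0, 0, 0, 0],
    [0, 0, 0, 0],
    [0, 0, 0, 0],
    [0, 0, 30, 0],
    [0, 0, 60, 0],
    [0, 0, 90, 0],
    [0, 0, 90, 0],
  ],
  hand=70,
)

```text
time: 12.13
tool_pos: [616.8, 336.3, 130.8]
tcp_rot: [0.007, 1.547, -0.0]
contact_force: [0.9, 1.2, 0.7]
grip_width: 69.9
```

Call:
carry_out(
  rows=[
    [-40, 8, 0, 7],
    [-80, 16, 0, 14],
    [-120, 24, 0, 21],
    [-160, 32, 0, 28],
    [-200, 40, 0, 35],
    [-255, 48.7, 0, 42],
    [-255, 48.7, 0, 49],
    [-255, 48.7, 0, 56],
    [-255, 48.7, 0, 63],
    [-255, 48.7, 0, 70],
    [-255, 48.7, 0, 77],
    [-255, 48.7, 0, 82],
    [-255, 48.7, -30, 82],
    [-255, 48.7, -60, 82],
    [-255, 48.7, -80, 82],
    [-255, 48.7, -92, 82],
    [-255, 48.7, -92, 82],
    [-255, 48.7, -92, 82],
    [-255, 48.7, -92, 82],
  ],
)

```text
time: 13.72
tool_pos: [362.5, 385.6, 39.9]
tcp_rot: [-0.05, 1.546, 1.374]
contact_force: [-0.3, 0.3, -0.2]
grip_width: 69.8
```

Call:
carry_out(
  rows=[
    [0, 0, 0, 0],
    [0, 0, 0, 0],
    [0, 0, 0, 0],
    [0, 0, 0, 0],
    [0, 0, 0, 0],
    [0, 0, 0, 0],
    [0, 0, 0, 0],
    [0, 0, 0, 0],
  ],
  hand=40,
)

```text
time: 14.38
tool_pos: [362.8, 385.7, 40.9]
tcp_rot: [-0.09, 1.545, 1.334]
contact_force: [-0.2, -1.5, 5.8]
grip_width: 53.5
```

Run:
```python
from h import *
T,o=tool(); print(o['time'],o['tool_pos'],jaw(T),T[:3,:3].round(3),o['contact_force'])
```

```text
14.3833 [362.84498533 385.6830259   40.87903495] 81.60399364066885 [[ 0.006 -0.989  0.146]
 [ 0.025  0.146  0.989]
 [-1.    -0.002  0.026]] [-0.16891331 -1.49586833  5.7975473 ]
```

Call:
carry_out(
  rows=[
    [0, 0, 40, 0],
    [0, 0, 80, 0],
    [40, -20, 80, -7],
    [80, -40, 80, -14],
    [115, -60, 80, -21],
    [150, -80, 80, -28],
    [185, -97, 80, -35],
    [220, -115, 80, -42],
    [250, -128, 80, -49],
    [250, -128, 80, -56],
    [250, -128, 80, -63],
    [250, -128, 80, -70],
    [250, -128, 80, -77],
    [250, -128, 50, -82],
    [250, -128, 25, -82],
    [250, -128, 8, -82],
    [250, -128, 0, -82],
    [250, -128, -5, -82],
    [250, -128, -7, -82],
    [250, -128, -7, -82],
  ],
)

```text
time: 16.05
tool_pos: [613.3, 257.8, 34.4]
tcp_rot: [-0.078, 1.544, -0.085]
contact_force: [-0.1, -0.6, -1.3]
grip_width: 53.7
```

Call:
carry_out(
  rows=[
    [0, 0, 0, 0],
    [0, 0, 0, 0],
    [0, 0, 0, 0],
    [0, 0, 0, 0],
  ],
  hand=70,
)

```text
time: 16.38
tool_pos: [613.8, 258.0, 35.5]
tcp_rot: [-0.053, 1.543, -0.06]
contact_force: [-0.1, -0.2, -0.1]
grip_width: 69.2
```

Call:
carry_out(
  rows=[
    [0, 0, 30, 0],
    [0, 0, 60, 0],
    [0, 0, 90, 0],
    [0, 0, 120, 0],
    [0, 0, 150, 0],
    [0, 0, 150, 0],
    [0, 0, 150, 0],
    [0, 0, 150, 0],
  ],
)

```text
time: 17.05
tool_pos: [613.4, 257.9, 185.1]
tcp_rot: [-0.064, 1.543, -0.071]
contact_force: [0.0, -0.4, 0.1]
grip_width: 70.4
```

Run:
```python
from h import *
T,o=tool(); print(o['time'],o['tool_pos'],jaw(T),T[:3,:3].round(3),o['contact_force'])
```

```text
17.05 [613.39437265 257.85146042 185.05305745] -0.3941243950934738 [[ 0.027  0.007  1.   ]
 [-0.002  1.    -0.007]
 [-1.    -0.002  0.027]] [ 0.00946506 -0.41297155  0.12827195]
```

Call:
carry_out(
  rows=[
    [-40, 20, 0, -7],
    [-80, 35, 0, -8],
    [-120, 55, 10, -8],
    [-160, 70, 20, -8],
    [-191, 78, 30, -8],
    [-191, 78, 30, -8],
    [-191, 78, 30, -8],
    [-191, 78, 30, -8],
    [-191, 78, 30, -8],
  ],
  hand=45,
)

```text
time: 17.8
tool_pos: [423.1, 335.2, 213.9]
tcp_rot: [-0.116, 1.544, -0.264]
contact_force: [0.3, -0.2, -0.3]
grip_width: 44.9
```

Run:
```python
from h import *
K,C=wcam(); T,o=tool(); np.savez('w4.npz',K=K,C=C); save('wrist','w4.png'); print(o['time'],o['tool_pos'],jaw(T))
```

```text
17.8 [423.05514557 335.23683895 213.86738828] -8.448328253701794
```

View pics/w4.png

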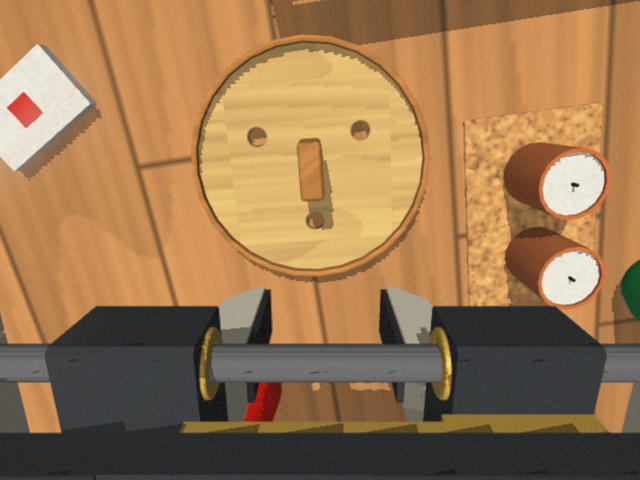

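The wrist view shows three tray holes at (257,137), (360,130) and (315,220), and both candles upright on the mat.

Run:
```python
from h import *
d=np.load('w4.npz'); K,C=d['K'],d['C']
H=np.array([ray(K,C,*p,12)[:2] for p in [(257,137),(360,130),(315,220)]]); c=H.mean(0); print(c,H)
for p in H-c: print(np.hypot(*p),np.degrees(np.arctan2(p[1],p[0])))
G=np.array([ray(K,C,*p,62)[:2] for p in [(298,140),(320,139),(323,200),(303,201)]]); print(G.mean(0),G)
```

```text
[421.95413635 373.54856295] [[381.08801522 401.87121624]
 [466.89511196 394.75717367]
 [417.87928188 324.01729895]]
49.72134899126706 145.275737922854
49.69402838199342 25.263630145847358
49.698597088263355 -94.70303711793495
[422.60301847 374.03330894] [[416.75499192 397.15460392]
 [432.53941167 395.49683012]
 [428.05026399 350.97549196]
 [413.0674063  352.50630978]]
```

Call:
carry_out(
  rows=[
    [-1, 39, 0, 3.5],
    [-1, 39, -40, 3.5],
    [-1, 39, -80, 3.5],
    [-1, 39, -115, 3.5],
    [-1, 39, -145, 3.5],
    [-1, 39, -168, 3.5],
    [-1, 39, -180, 3.5],
    [-1, 39, -186, 3.5],
    [-1, 39, -186, 3.5],
    [-1, 39, -186, 3.5],
    [-1, 39, -186, 3.5],
  ],
)

```text
time: 18.77
tool_pos: [423.2, 374.4, 28.8]
tcp_rot: [-0.068, 1.543, -0.155]
contact_force: [-0.3, -0.2, 0.6]
grip_width: 44.7
```

Call:
carry_out(
  rows=[
    [0, 0, 0, 0],
    [0, 0, 0, 0],
    [0, 0, 0, 0],
    [0, 0, 0, 0],
    [0, 0, 0, 0],
    [0, 0, 0, 0],
    [0, 0, 0, 0],
    [0, 0, 0, 0],
    [0, 0, 0, 0],
  ],
  hand=0,
)

```text
time: 19.52
tool_pos: [423.0, 374.5, 29.1]
tcp_rot: [-0.063, 1.544, -0.151]
contact_force: [-1.5, -0.2, 5.9]
grip_width: 18.2
```

Run:
```python
from h import *
T,o=tool(); print(o['time'],o['tool_pos'],jaw(T),T[:3,:3].round(3),o['contact_force'],o['grip_width'])
```

```text
19.5167 [422.96239801 374.48834729  29.1433017 ] -5.017995465856693 [[ 0.027  0.088  0.996]
 [-0.004  0.996 -0.087]
 [-1.    -0.002  0.027]] [-1.48684881 -0.19415095  5.94945081] 18.237582314619726
```

Call:
carry_out(
  rows=[
    [0, 0, 30, 0],
    [0, 0, 65, 0],
    [0, 0, 100, 0],
    [0, 0, 140, 0],
    [0, 0, 140, 0],
    [15, -30, 140, -5],
    [30, -65, 140, -10],
    [45, -105, 140, -15],
    [60, -145, 140, -20],
    [75, -185, 140, -25],
    [90, -225, 140, -30],
    [105, -260, 140, -35],
    [120, -295, 140, -40],
    [135, -330, 140, -42],
    [145, -355, 140, -42],
    [150, -368, 140, -42],
    [150, -368, 140, -42],
    [150, -368, 140, -42],
  ],
)

```text
time: 21.02
tool_pos: [572.3, 6.4, 167.9]
tcp_rot: [-0.116, 1.546, -0.938]
contact_force: [0.4, 0.3, -4.4]
grip_width: 18.1
```

Run:
```python
from h import *
T,o=tool(); print(o['time'],o['tool_pos'],jaw(T),T[:3,:3].round(3),o['contact_force'],o['grip_width'])
K,C=wcam(); np.savez('w5.npz',K=K,C=C); img=save('wrist','w5.png')
K,C=cam('top'); im=save('top','t2.png')
cv2.imwrite('pics/c5.png',np.hstack([cv2.resize(img[:,:,::-1],(460,345)),cv2.resize(im[170:310,260:400,::-1],(340,345))]))
```

```text
21.0167 [572.2932801    6.41098362 167.90297039] -47.08990564371866 [[ 0.015  0.732  0.681]
 [-0.02   0.681 -0.732]
 [-1.    -0.003  0.025]] [ 0.37371616  0.2877747  -4.4265096 ] 18.052244854892397
```

View pics/c5.png

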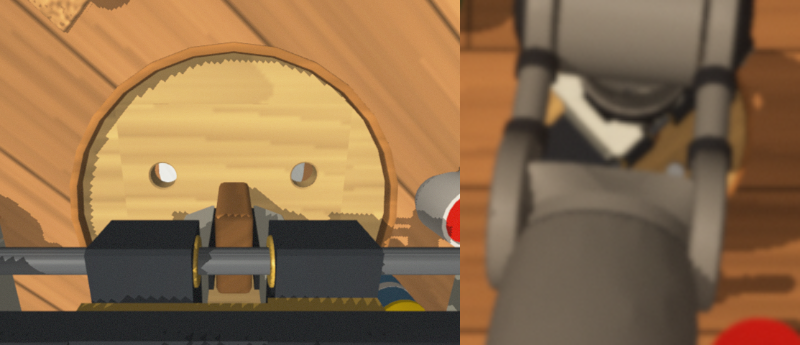

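The left panel shows the tray level in the gripper over the hub, with holes at about (162,175) and (303,175). I'll go down to just above the studs.

Call:
carry_out(
  rows=[
    [0.5, 0, -30, 0],
    [0.5, 0, -50, 0],
    [0.5, 0, -65, 0],
    [0.5, 0, -72, 0],
    [0.5, 0, -72, 0],
    [0.5, 0, -72, 0],
    [0.5, 0, -72, 0],
  ],
)

```text
time: 21.7
tool_pos: [573.4, 8.2, 97.7]
tcp_rot: [-0.037, 1.544, -0.856]
contact_force: [-0.1, 0.0, -3.9]
grip_width: 17.9
```

Run:
```python
from h import *
T,o=tool(); print(o['time'],o['tool_pos'],jaw(T),o['contact_force'])
img=save('wrist','w6.png'); cv2.imwrite('pics/c6.png',cv2.resize(img[190:300,170:480,::-1],(800,284),interpolation=cv2.INTER_CUBIC))
```

```text
21.7 [573.40319825   8.20686711  97.71408009] -46.910796504107694 [-0.1365701   0.03098615 -3.8866609 ]
```

View pics/c6.png

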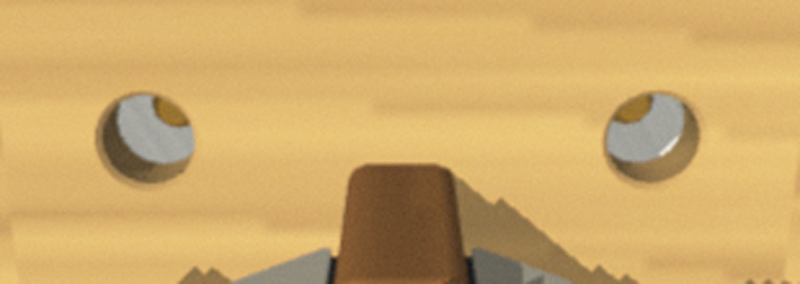

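The crop shows brass stud tips in both holes, symmetric and offset up and inward as the oblique view should give. So it is aligned and I'll lower it.

Call:
carry_out(
  rows=[
    [0, -1, -3, 0],
    [0, -1, -6, 0],
    [0, -1, -9, 0],
    [0, -1, -12, 0],
    [0, -1, -15, 0],
    [0, -1, -17, 0],
    [0, -1, -18, 0],
    [0, -1, -19, 0],
    [0, -1, -19, 0],
    [0, -1, -19, 0],
  ],
)

```text
time: 22.58
tool_pos: [573.9, 6.9, 80.3]
tcp_rot: [0.005, 1.542, -0.814]
contact_force: [-2.1, -0.8, 8.5]
grip_width: 17.8
```

Call:
carry_out(
  rows=[
    [0, 0, 0, 0],
    [0, 0, 0, 0],
    [0, 0, 0, 0],
    [0, 0, 0, 0],
    [0, 0, 0, 0],
  ],
  hand=45,
)

```text
time: 23.0
tool_pos: [574.0, 7.0, 80.3]
tcp_rot: [0.007, 1.542, -0.812]
contact_force: [-0.0, 0.1, -0.2]
grip_width: 43.6
```

Call:
carry_out(
  rows=[
    [0, 0, 30, 0],
    [0, 0, 60, 0],
    [-30, -40, 95, 0],
    [-60, -70, 115, 0],
    [-60, -70, 115, 0],
    [-60, -70, 115, 0],
    [-60, -70, 115, 0],
  ],
)

```text
time: 23.58
tool_pos: [514.0, -63.8, 196.1]
tcp_rot: [0.047, 1.541, -0.774]
contact_force: [0.1, 0.2, 1.0]
grip_width: 45.0
```

Run:
```python
from h import *
T,o=tool(); print(o['time'],o['tool_pos'],jaw(T),T[:3,:3].round(3),o['contact_force'])
K,C=wcam(); np.savez('w7.npz',K=K,C=C); img=save('wrist','w7.png')
im=save('scene','s1.png')
cv2.imwrite('pics/c7.png',np.hstack([cv2.resize(img[:,:,::-1],(440,330)),cv2.resize(im[200:330,220:360,::-1],(356,330))]))
```

```text
23.5833 [513.97291675 -63.75266986 196.12990906] -47.04784341402698 [[ 0.022  0.732  0.681]
 [-0.021  0.681 -0.732]
 [-1.     0.001  0.03 ]] [0.07850834 0.15015342 1.01828213]
```

View pics/c7.png

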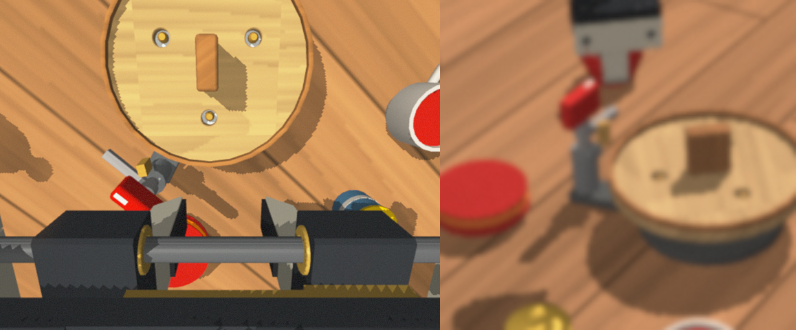

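The tray is seated, with studs centred in all three holes at crop (162,38), (253,38) and (208,117), and the finger is swung clear. Now the lock.

Call:
carry_out(
  rows=[
    [-35, 16, 0, 7],
    [-70, 33, 0, 14],
    [-70, 33, 0, 21],
    [-70, 33, 0, 28],
    [-70, 33, 0, 35],
    [-70, 33, 0, 42],
    [-70, 33, 0, 47.5],
    [-70, 33, 0, 47.5],
    [-70, 33, -30, 47.5],
    [-70, 33, -60, 47.5],
    [-70, 33, -80, 47.5],
    [-70, 33, -90, 47.5],
    [-70, 33, -96, 47.5],
    [-70, 33, -96, 47.5],
    [-70, 33, -96, 47.5],
    [-70, 33, -96, 47.5],
  ],
  hand=45,
)

```text
time: 25.02
tool_pos: [444.8, -29.6, 99.4]
tcp_rot: [-0.004, 1.542, 0.006]
contact_force: [0.2, 1.1, 0.2]
grip_width: 45.2
```

Call:
carry_out(
  rows=[
    [0, 0, 0, 0],
    [0, 0, 0, 0],
    [0, 0, 0, 0],
    [0, 0, 0, 0],
    [0, 0, 0, 0],
    [0, 0, 0, 0],
    [0, 0, 0, 0],
    [0, 0, 0, 0],
    [0, 0, 0, 0],
  ],
  hand=0,
)

```text
time: 25.77
tool_pos: [443.8, -29.6, 99.5]
tcp_rot: [-0.001, 1.544, 0.009]
contact_force: [-2.9, -0.9, 5.3]
grip_width: 16.2
```

Call:
carry_out(
  rows=[
    [0, 0, 6, 0],
    [0, 0, 12, 0],
    [0, 0, 18, 0],
    [0, 0, 22, 0],
    [0, 0, 22, 0],
    [0, 0, 22, 0],
  ],
)

```text
time: 26.27
tool_pos: [443.8, -29.6, 122.1]
tcp_rot: [-0.008, 1.543, 0.002]
contact_force: [-0.5, -0.7, 1.0]
grip_width: 16.1
```

Call:
carry_out(
  rows=[
    [0, 0, 0, -5],
    [0, 0, 0, -10],
    [0, 0, 0, -15],
    [0, 0, 0, -20],
    [0, 0, 0, -25],
    [0, 0, 0, -30],
    [0, 0, 0, -35],
    [0, 0, 0, -40],
    [0, 0, 0, -45],
    [0, 0, 0, -50],
    [0, 0, 0, -55],
    [0, 0, 0, -60],
    [0, 0, 0, -65],
    [0, 0, 0, -70],
    [0, 0, 0, -74],
    [0, 0, 0, -75],
    [0, 0, 0, -75],
    [0, 0, 0, -75],
  ],
)

```text
time: 27.77
tool_pos: [444.0, -30.0, 122.1]
tcp_rot: [0.012, 1.543, -1.285]
contact_force: [1.2, -4.8, -1.9]
grip_width: 16.2
```

Call:
carry_out(
  rows=[
    [0, 0, -6, 0],
    [0, 0, -12, 0],
    [0, 0, -18, 0],
    [0, 0, -22, 0],
    [0, 0, -24, 0],
    [0, 0, -24, 0],
    [0, 0, -24, 0],
  ],
)

```text
time: 28.35
tool_pos: [444.4, -30.1, 99.3]
tcp_rot: [0.052, 1.542, -1.245]
contact_force: [-5.2, -3.2, 19.9]
grip_width: 16.5
```

Run:
```python
from h import *
T,o=tool(); print(o['time'],o['tool_pos'],jaw(T),T[:3,:3].round(3),o['contact_force'],o['moment'])
```

```text
28.35 [444.40063753 -30.05183077  99.32532736] -74.31385211603417 [[ 0.009  0.963  0.27 ]
 [-0.027  0.27  -0.962]
 [-1.     0.002  0.029]] [-5.21672112 -3.19613784 19.90010185] [-0.09836712  1.41634986  0.08166772]
```

Call:
carry_out(
  rows=[
    [0, 0, 0, 0],
    [0, 0, 0, 0],
    [0, 0, 0, 0],
    [0, 0, 0, 0],
    [0, 0, 0, 0],
    [0, 0, 30, 0],
    [0, 0, 70, 0],
    [0, 0, 110, 0],
    [0, 0, 110, 0],
    [0, 0, 110, 0],
  ],
  hand=72,
)

```text
time: 29.18
tool_pos: [445.6, -30.2, 211.2]
tcp_rot: [0.187, 1.539, -1.11]
contact_force: [-0.5, -0.1, -0.6]
grip_width: 71.9
```

```bash
cat > j.py <<'E'
from m import *
def jars(img):
    K,T,hsv,blobs=top_measure(img)
    y=cv2.inRange(hsv,(20,150,100),(35,255,255))
    for a,c,s,_ in blobs(y,(260,130,570,340),100): print('yellow',a,c.round(1),ray(K,T,*c,62).round(1))
E
python3 - <<'E'
from j import *
T,o=tool(); print(o['time'],o['tool_pos'],jaw(T))
jars(save('top','t3.png'))
E
```

```text
29.1833 [445.5860013  -30.15971866 211.18324997] -74.31057066942844
yellow 498 [447.  231.6] [ 565.5 -255.2   62. ]
yellow 484 [490.6 285.9] [ 443.1 -347.1   62. ]
```

Call:
carry_out(
  rows=[
    [10, -20, 0, -7],
    [25, -50, 0, -14],
    [40, -80, 0, -21],
    [55, -110, 0, -28],
    [70, -140, 0, -35],
    [85, -170, 0, -42],
    [101, -203, 0, -49],
    [101, -203, 0, -56],
    [101, -203, 0, -62.7],
    [101, -203, 0, -62.7],
    [101, -203, 0, -62.7],
    [101, -203, 0, -62.7],
  ],
)

```text
time: 30.23
tool_pos: [545.0, -232.4, 208.4]
tcp_rot: [0.012, 1.541, -2.375]
contact_force: [-1.2, -0.7, -0.5]
grip_width: 71.8
```

```bash
cat >> j.py <<'E'
def wj(f):
    K,C=wcam(); T,o=tool(); np.savez('wj.npz',K=K,C=C); img=save('wrist',f); print(o['time'],o['tool_pos'],jaw(T))
    hsv=cv2.cvtColor(img,cv2.COLOR_RGB2HSV); m=cv2.inRange(hsv,(20,140,80),(35,255,255)); m[345:]=0
    m=cv2.morphologyEx(m,cv2.MORPH_OPEN,np.ones((5,5)))
    for c in cv2.findContours(m,cv2.RETR_EXTERNAL,cv2.CHAIN_APPROX_NONE)[0]:
        if cv2.contourArea(c)>800: e=cv2.fitEllipse(cv2.convexHull(c)); print(np.round(e[0],1),np.round(e[1]),'z57',ray(K,C,*e[0],57).round(1))
E
python3 - <<'E'
from j import *
wj('w8.png')
E
```

```text
30.2333 [ 544.97039858 -232.41340564  208.38660505] -136.79008694665796
[516.7 195.8] [71. 80.] z57 [ 448.6 -348.3   57. ]
[316.8 173.8] [77. 78.] z57 [ 571.1 -256.9   57. ]
```

View pics/w8.png

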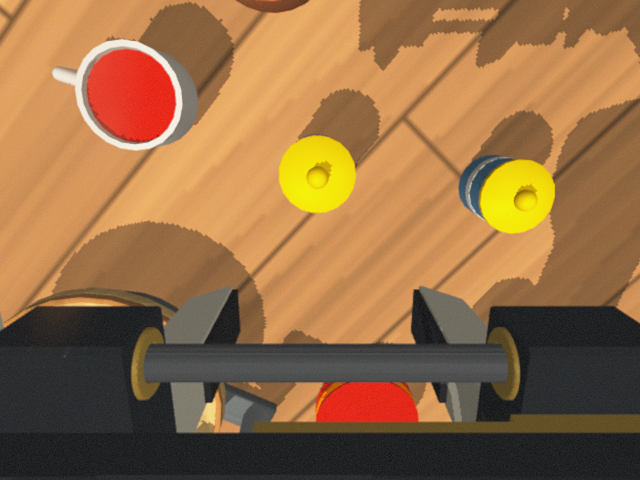

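Lids are at (317,174) and (517,196), with no jar moved. Now I'll grasp jar A.

Call:
carry_out(
  rows=[
    [13, -12, 0, 0],
    [26, -24.5, -10, 0],
    [26, -24.5, -50, 0],
    [26, -24.5, -90, 0],
    [26, -24.5, -125, 0],
    [26, -24.5, -155, 0],
    [26, -24.5, -175, 0],
    [26, -24.5, -185, 0],
    [26, -24.5, -189, 0],
    [26, -24.5, -189, 0],
    [26, -24.5, -189, 0],
  ],
)

```text
time: 31.2
tool_pos: [572.0, -257.3, 21.3]
tcp_rot: [0.12, 1.542, -2.267]
contact_force: [0.2, 0.0, 0.2]
grip_width: 71.8
```

Call:
carry_out(
  rows=[
    [0, 0, 0, 0],
    [0, 0, 0, 0],
    [0, 0, 0, 0],
    [0, 0, 0, 0],
    [0, 0, 0, 0],
    [0, 0, 0, 0],
    [0, 0, 0, 0],
    [0, 0, 0, 0],
  ],
  hand=40,
)

```text
time: 31.87
tool_pos: [572.4, -257.8, 22.6]
tcp_rot: [0.182, 1.542, -2.205]
contact_force: [-2.4, -1.2, 5.5]
grip_width: 53.2
```

Call:
carry_out(
  rows=[
    [0, 0, 30, 0],
    [0, 0, 70, 0],
    [0, 0, 110, 0],
    [0, 0, 150, 0],
    [0, 0, 150, 0],
    [0, 0, 150, 0],
  ],
)

```text
time: 32.37
tool_pos: [573.5, -258.3, 175.4]
tcp_rot: [0.376, 1.542, -2.011]
contact_force: [-0.6, 1.0, -3.3]
grip_width: 53.0
```

Run:
```python
from h import *
T,o=tool(); print(o['time'],o['tool_pos'],jaw(T),T[:3,:3].round(3),o['contact_force'])
```

```text
32.3667 [ 573.4860147  -258.34908371  175.36302604] -136.78434974390464 [[-0.012  0.685 -0.729]
 [-0.026 -0.729 -0.684]
 [-1.     0.011  0.027]] [-0.63920675  1.00442047 -3.30715001]
```

Call:
carry_out(
  rows=[
    [8, 35, 0, 0],
    [16, 75, 0, 0],
    [24, 115, 0, 0],
    [32, 155, 0, 0],
    [40, 190, 0, 0],
    [46, 218, 0, 0],
    [48.5, 231, 0, 0],
    [48.5, 231, 0, 0],
    [48.5, 231, -25, 0],
    [48.5, 231, -50, 0],
    [48.5, 231, -68, 0],
    [48.5, 231, -80, 0],
    [48.5, 231, -80, 0],
    [48.5, 231, -80, 0],
    [48.5, 231, -80, 0],
  ],
)

```text
time: 33.62
tool_pos: [622.2, -28.3, 95.7]
tcp_rot: [0.396, 1.542, -1.992]
contact_force: [0.4, 0.1, -1.3]
grip_width: 53.1
```

Call:
carry_out(
  rows=[
    [0, 0, -3, 0],
    [0, 0, -6, 0],
    [0, 0, -8, 0],
    [0, 0, -10, 0],
    [0, 0, -11, 0],
    [0, 0, -12, 0],
    [0, 0, -12, 0],
    [0, 0, -12, 0],
  ],
)

```text
time: 34.28
tool_pos: [622.3, -28.4, 84.6]
tcp_rot: [0.416, 1.542, -1.972]
contact_force: [-3.8, -1.1, 5.3]
grip_width: 53.6
```

Call:
carry_out(
  rows=[
    [0, 0, 0, 0],
    [0, 0, 0, 0],
    [0, 0, 0, 0],
    [0, 0, 0, 0],
    [0, 0, 0, 0],
    [0, 0, 20, 0],
    [0, 0, 50, 0],
    [0, 0, 85, 0],
    [0, 0, 115, 0],
    [0, 0, 115, 0],
    [0, 0, 115, 0],
  ],
  hand=70,
)

```text
time: 35.2
tool_pos: [623.2, -28.5, 201.6]
tcp_rot: [0.568, 1.542, -1.82]
contact_force: [0.1, 0.7, -0.8]
grip_width: 69.8
```

Call:
carry_out(
  rows=[
    [-20, -35, 0, 0],
    [-40, -65, 0, 0],
    [-60, -95, 0, 0],
    [-80, -125, 0, 0],
    [-100, -155, 0, 0],
    [-120, -185, 0, 0],
    [-140, -215, 0, 0],
    [-160, -245, 0, 0],
    [-180, -275, 0, 0],
    [-194, -298, 0, 0],
    [-194, -298, 0, 0],
    [-194, -298, 0, 0],
    [-194, -298, 0, 0],
  ],
)

```text
time: 36.28
tool_pos: [429.0, -325.7, 200.4]
tcp_rot: [0.497, 1.544, -1.891]
contact_force: [0.5, 0.7, -0.8]
grip_width: 70.3
```

Run:
```python
from j import *
wj('w9.png'); jars(save('top','t4.png'))
```

```text
36.2833 [ 428.98712504 -325.71030854  200.36992606] -136.84561276186528
[291.8 223.6] [75. 77.] z57 [ 446.3 -312.    57. ]
yellow 555 [346.1 202.3] [632.9 -28.5  62. ]
yellow 531 [473.7 286.5] [ 441.7 -309.6   62. ]
```

Jar B has been knocked from about (449,-348) to (446,-312), and both cameras agree on that. I'll take it there.

Call:
carry_out(
  rows=[
    [10, 8, 0, 0],
    [17.5, 13.5, 0, 0],
    [17.5, 13.5, 0, 0],
    [17.5, 13.5, -20, 0],
  ],
)

```text
time: 36.72
tool_pos: [449.6, -312.3, 184.0]
tcp_rot: [0.739, 1.539, -1.645]
contact_force: [1.5, -1.0, 0.6]
grip_width: 70.0
```

Run:
```python
from j import *
wj('w10.png'); jars(save('top','t5.png'))
```

```text
36.7167 [ 449.59641139 -312.26534639  183.97519287] -136.59948035578932
[325.  236.1] [78. 81.] z57 [ 446.4 -312.    57. ]
yellow 556 [346.2 202.3] [632.9 -28.6  62. ]
yellow 356 [470.9 284. ] [ 447.3 -303.6   62. ]
```

Call:
carry_out(
  rows=[
    [-3, 0, 0, 0],
    [-3, 0, -35, 0],
    [-3, 0, -70, 0],
    [-3, 0, -100, 0],
    [-3, 0, -130, 0],
    [-3, 0, -150, 0],
    [-3, 0, -160, 0],
    [-3, 0, -163, 0],
    [-3, 0, -163, 0],
    [-3, 0, -163, 0],
  ],
)

```text
time: 37.65
tool_pos: [444.1, -311.0, 17.1]
tcp_rot: [0.445, 1.544, -1.94]
contact_force: [-0.7, 0.0, -0.4]
grip_width: 69.8
```

Call:
carry_out(
  rows=[
    [0, 0, 0, 0],
    [0, 0, 0, 0],
    [0, 0, 0, 0],
    [0, 0, 0, 0],
    [0, 0, 0, 0],
    [0, 0, 0, 0],
    [0, 0, 0, 0],
    [0, 0, 0, 0],
  ],
  hand=40,
)

```text
time: 38.32
tool_pos: [444.6, -311.5, 18.2]
tcp_rot: [0.509, 1.543, -1.876]
contact_force: [-1.6, -0.2, 7.1]
grip_width: 53.0
```

Call:
carry_out(
  rows=[
    [0, 0, 30, 0],
    [0, 0, 70, 0],
    [0, 0, 110, 0],
    [0, 0, 150, 0],
    [0, 0, 170, 0],
    [0, 0, 170, 0],
    [0, 0, 170, 0],
  ],
)

```text
time: 38.9
tool_pos: [444.6, -311.5, 188.8]
tcp_rot: [0.565, 1.543, -1.82]
contact_force: [-1.1, 0.6, -3.1]
grip_width: 53.1
```

Run:
```python
from h import *
T,o=tool(); print(o['time'],o['tool_pos'],jaw(T),T[:3,:3].round(3),o['contact_force'])
```

```text
38.9 [ 444.63036064 -311.49821823  188.79994264] -136.65296536440565 [[-0.007  0.687 -0.727]
 [-0.027 -0.727 -0.686]
 [-1.     0.015  0.024]] [-1.1452415   0.59189541 -3.05037397]
```

Call:
carry_out(
  rows=[
    [10, 37, 0, 0],
    [20, 74, 0, 0],
    [30, 111, 0, 0],
    [40, 148, 0, 0],
    [50, 185, 0, 0],
    [60, 222, 0, 0],
    [70, 259, 0, 0],
    [80, 296, 0, 0],
    [90, 333, 0, 0],
    [98.5, 368, 0, 0],
    [98.5, 368.5, 0, 0],
    [98.5, 368.5, 0, 0],
    [98.5, 368.5, -30, 0],
    [98.5, 368.5, -60, 0],
    [98.5, 368.5, -82, 0],
    [98.5, 368.5, -97, 0],
    [98.5, 368.5, -97, 0],
    [98.5, 368.5, -97, 0],
    [98.5, 368.5, -97, 0],
  ],
)

```text
time: 40.48
tool_pos: [543.4, 56.3, 92.2]
tcp_rot: [0.578, 1.542, -1.807]
contact_force: [0.0, -0.2, -2.0]
grip_width: 53.2
```

Call:
carry_out(
  rows=[
    [0, 0, -3, 0],
    [0, 0, -6, 0],
    [0, 0, -8, 0],
    [0, 0, -10, 0],
    [0, 0, -12, 0],
    [0, 0, -13, 0],
    [0, 0, -13, 0],
    [0, 0, -13, 0],
  ],
)

```text
time: 41.15
tool_pos: [543.5, 56.2, 80.2]
tcp_rot: [0.607, 1.542, -1.779]
contact_force: [-2.7, -1.3, 5.6]
grip_width: 53.0
```

Call:
carry_out(
  rows=[
    [0, 0, 0, 0],
    [0, 0, 0, 0],
    [0, 0, 0, 0],
    [0, 0, 0, 0],
    [0, 0, 0, 0],
    [0, 0, 20, 0],
    [0, 0, 50, 0],
    [0, 0, 85, 0],
    [0, 0, 125, 0],
    [0, 0, 150, 0],
    [-30, 30, 160, 0],
    [-60, 60, 160, 0],
    [-90, 90, 160, 0],
    [-120, 120, 160, 0],
    [-150, 150, 160, 0],
    [-170, 190, 160, 0],
    [-170, 220, 160, 0],
    [-170, 220, 160, 0],
  ],
  hand=70,
)

```text
time: 42.65
tool_pos: [371.7, 281.2, 240.6]
tcp_rot: [0.616, 1.546, -1.764]
contact_force: [-0.5, -0.8, 0.0]
grip_width: 70.0
```

Run:
```python
from j import *
T,o=tool(); print(o['time'],o['tool_pos'])
a=save('top','t6.png'); b=save('scene','s2.png'); jars(a)
K,C=cam('top'); c=np.array([573.5,6.5])
hsv=cv2.cvtColor(a,cv2.COLOR_RGB2HSV)
cv2.imwrite('pics/c9.png',np.hstack([cv2.resize(a[140:320,150:510,::-1],(400,200)),cv2.resize(b[180:400,130:460,::-1],(400,267))[:200]]) if 0 else np.vstack([cv2.resize(a[140:320,150:510,::-1],(600,300)),cv2.resize(b[190:340,160:460,::-1],(600,300))]))
```

```text
42.65 [371.74136578 281.21543189 240.61311574]
yellow 556 [346.1 202.3] [632.9 -28.5  62. ]
yellow 585 [308.  236.9] [552.6  57.8  62. ]
```

View pics/c9.png

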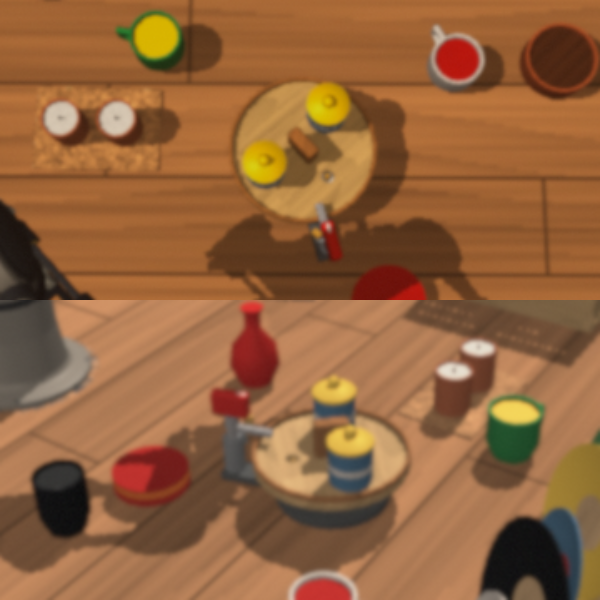

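Both views show the jars upright on the seated tray, the finger over the rim, the knob down and the candles upright on the mat. The other wares look undisturbed and the arm is clear.

```bash
python3 -c "
from plant import *
print(close_job())"
```

```text
the job is handed in; nothing more can be done
None
```

I finished the whole task and handed the job in at about 43 s of robot time, with no verdict reported. I moved both candles to the mat, opened the lock and seated the tray on the studs. I then locked it again and stood the two blue jars on the tray; only two were on the table.

- **Final pictures:** the top and scene views show both jars upright on the tray and the finger back over the rim with the knob down. Both candles stand well inside the mat, the other wares look unmoved, and the arm is clear.
- **Forces:** the knob felt fully home when opened and when locked, reaching its starting height with about 19 N of push each time. Each jar was already touching the tray floor (about 5 N) when I let go.
- **Knocked jar:** one jar was pushed about 36 mm aside during the run. I spotted it in both cameras and picked it up from its new place.
- **Disagreements:** the top camera put the hub about 4 mm and the knob about 5 mm short in x compared with the wrist camera. I used the wrist values, and the knob and tray fits bore them out. The gripper also drifted to a tilt of about 0.03 rad during the run, with no visible effect.

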